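Swing the hold-down finger over the printing block by its ball knob

TASK

One of the two carving boards has a printing block lying in it. Grip that board's smooth ball knob across its widest part and turn it clockwise as far as it goes, so that the steel hold-down finger lies over the block. Leave the empty board's finger parked and the block in its place, then let go.

Things in the scene. Friction and masses are not known exactly. Their poses are not given: they have to be found in the camera images.
- full_ball: smooth black ball knob, 36 mm across, on the wooden carving board that holds the block; origin = ball centre, 92 mm above the table, on its upright turning axis. It stands on a 12 mm stem over the finger's 28 mm wide hub, whose top is 40 mm below the ball's centre (finger's top 48 mm below). All else on the board is under 37 mm high. Slips unless gripped across its widest part; 40 N is ample.
- full_finger (a joint): angle (rad) of the flat steel hold-down finger (65 mm long from its axis, 14 mm wide) fixed under that ball: 0 = parked, pointing to the board's left beside the block; it grows as the ball is turned clockwise seen from above, up to a fixed stop at 1.4, where the finger points straight over the block. It starts between 0 and 0.2. It turns stiffly (about 0.05 N m) and stays where it is left.
- block_centre (a point): centre (half-way up) of the loose printing block, grey lino on wood with a leaf outline, 80 x 100 x 20 mm, lying flat between the cleats of the 15 mm thick board, 75 mm beyond the ball's axis; its underside is 15 mm above the table. Its x axis points away from the ball, along the finger when that is fully over the block.
- spare_finger (a joint): angle (rad) of the same kind of finger and ball knob on the other carving board, which is empty: 0 = parked, clockwise positive, stop at 1.4; it starts between 0 and 0.2 and is to stay there.

How it is judged:
By the outcome, as a careful person would: the job done as asked, in the order asked, and still so for the second after the job is handed in, with the robot touching nothing.
It also fails if it takes over 32 s, if anything falls off the work surface, if the arm or the gripper's body presses on something with over 40 N, if the wrist force passes 120 N, or if a joint passes its speed limit or range.

ROBOT

A 6-joint arm with a two-finger parallel gripper is mounted at the origin on a cart in front of the work surface, level with it; the furniture and walls round the work are solid. World frame = base frame: x ahead of the robot, y to its left, z up, the work surface at z = 0. Lengths are in mm, angles in degrees, forces in N, time in s.
With the tool pointing down it reaches from about 150 to 775 mm from the base axis. Payload 6.1 kg.
Tool frame: the origin (TCP) lies between the finger pads; the fingertips stand 22 mm ahead of it and the grasp point (between the pads) lies 3 mm ahead of it; z points along the fingers, y is the direction in which the jaws open and shut (so a half turn about z gives the same grasp; the last joint's range is limited). The gripper opens to 85 mm and grips with 20 to 120 N. Pads are 22 mm wide; open, the fingers measure 114 mm over their backs; the gripper's body (76 mm by 85 mm) begins 54 mm behind the grasp point. The pads swing forward as they close: fully open they stand 13 mm farther back than shut.
Start: joints at [69.328, 7.208, -2.269, 80.523, 0, 90], TCP at [185.33, 491.184, 253.295] pointing down, gripper open.
Joint ranges: [-155.77, 155.77], [-54.66, 111.73], [-72.52, 77.12], [-102.08, 115.82], [-83.92, 84.16], [-180, 180]. Speed limits (degrees/s): [136.94, 136.94, 172.46, 180, 180, 180].

INTERFACE

Orientations are given as a 3x3 rotation matrix whose columns are the frame's x, y, z axes.
In Python, from cell import bot gives the robot as it stands. The module is installed in compiled form; this text tells all that it offers.
- The arm moves only by the tool drive_tool, never from a script. Its argument "steps" is a list that holds one entry, the list of rows, each a list of 5 numbers: the closure in counts, from 0 (fully open) to 255 (shut), then the shift along the tool's x, y, z in mm, then the turn about the tool's z in rad. In form: [[[fingers, tx, ty, tz, spin], ...]]. A call has 1 to 5 rows; each row shifts and turns the commanded pose from where the row before left it, along the tool's axes as they then stand; what a row does not reach is not made up. A row lasts 1/10 s, in which the tool goes at most 50 mm and 8.59 degrees, less where a joint would pass 70% of its speed; a pose out of reach is approached as far as the arm can. A call is refused whole if a number of a shift passes 50 or a number of a turn 0.15, either way. A call with a gripper value outside its range is refused whole. The fingers move at their own pace and stop on an object; "newtons" is the grip in N (left out, the last holds). Time passes only in rows, so rows that do not move let the fingers close. It gives the time, the measured TCP pose, the force and the opening at its end, in the units of the state.
- bot.state(): the state, without advancing time (a new reading comes with each control period).
- bot.capture(name): name is "side" or "top" or "wrist"; returns the picture (480x640x3 uint8, blue, green, red); there is no depth.
- bot.camera_info(name): a dict with "K" (3x3 intrinsics, pixels), "position" and "orientation" of the camera in the world. Camera axes: x right, y up, looking along -z (the intrinsics and any distortion apply to the point x, -y, -z); pixel columns grow to the right and rows downward; lengths in mm; the calibration is good to about 2 mm. A picture is of the moment at which its call begins: read the wrist's pose just before it. camera_info takes no time and is no camera call; for the wrist camera it gives the pose at the moment of the call.
- bot.hand_in(): hands the job in, once; it reports no verdict.
Trained networks look in the newest picture that a camera, given by its name, has taken for a name from the list of things; names that differ only in an ending like _2 or _b are one class to them, and where a whole thing is asked for, a point or a joint stands for the part that bears it (a point fixed in the world has none). Each returns a list of dicts, best first, with "conf" (0 to 1); they miss things now and then, are a little off and sometimes report something else, mostly with a low value. They report only what shows in the picture. A call takes as long as a camera call.
- bot.boxes_of(camera, label): "location" ([row, column] in pixels, amid what is visible of it).
- bot.masks_of(camera, label): "mask" (480x640 bool, what is visible of it) and "location" ([row, column] in pixels, amid what is visible of it).
The state is a dict: "clock": time; "joints": joint angles; "joint_velocities": joint speeds; "joint_torque": joint torques, N m; "tool_pos": TCP position; "eef_rot": TCP orientation; "ft_force": force on the tool from outside, world axes, zero at the start; "ft_torque": the same for the moment, N m; "finger_gap": finger opening in mm.
Only numpy, scipy, OpenCV 4.12 (cv2) and the standard library are available. Lean on these libraries where they do the work, as an engineer would, in place of code of your own. Each camera call takes 0.05 s, during which the arm holds its last target.

## Working session

There is one attempt and no reset: what is moved stays moved. The work goes in short steps, Python scripts to look and compute and a tool call to move; the robot and the scene stay as the last step left them, time stands still between calls to the robot, and variables do not carry over. Pictures are saved under pics/ and viewed, and the job is handed in when it is done.

Besides the shell and the picture viewer there is one more tool, called after "Emit:" as name(argument=value, ...) on one line, values as JSON. drive_tool: Moves the arm, as the interface text tells. Its arguments: {"type":"object","properties":{"steps":{"type":"array","items":{"type":"array","items":{"type":"array","items":{"type":"number"}}}},"newtons":{"type":"number"}},"required":["steps"]}

```bash
mkdir -p pics; python3 - <<'E'
from cell import bot
import cv2,numpy as np
s=bot.state();print(s['clock'],s['tool_pos'],s['eef_rot'],s['finger_gap'])
for n in('top','side','wrist'):
    i=bot.camera_info(n);print(n,i)
    im=bot.capture(n);cv2.imwrite(f'pics/{n}0.png',im)
E
```

```text
0.0 [185.20255755 490.85559695 252.50927831] [[-9.35613325e-01  3.53026019e-01 -5.79494734e-04]
 [ 3.53026494e-01  9.35612110e-01 -1.50811039e-03]
 [ 9.78008414e-06 -1.61558517e-03 -9.99998695e-01]] 85.55820774211286
top {'K': array([[590.61509252,   0.        , 313.65983889],
       [  0.        , 590.61509252, 249.31920714],
       [  0.        ,   0.        ,   1.        ]]), 'position': array([ 412.93458682,   45.58781373, 1075.20599415]), 'orientation': array([[ 2.06502243e-02,  9.91263120e-01, -1.30272773e-01],
       [-9.99783069e-01,  2.08282032e-02,  3.72359764e-06],
       [ 2.71703886e-03,  1.30244436e-01,  9.91478192e-01]])}
side {'K': array([[474.73254724,   0.        , 320.06305047],
       [  0.        , 474.73254724, 239.6718641 ],
       [  0.        ,   0.        ,   1.        ]]), 'position': array([496.39293799, 651.50128444, 674.17741259]), 'orientation': array([[-9.96059566e-01,  6.11317924e-02, -6.42514248e-02],
       [-8.86858800e-02, -6.89806809e-01,  7.18541148e-01],
       [-3.95361968e-04,  7.21407978e-01,  6.92510197e-01]])}
wrist {'K': array([[412.81436593,   0.        , 320.57618934],
       [  0.        , 412.81436593, 244.33858704],
       [  0.        ,   0.        ,   1.        ]]), 'position': array([120.07196956, 515.51397405, 373.43096292]), 'orientation': array([[ 0.35332268, -0.8989105 , -0.25908108],
       [ 0.93550051,  0.33909573,  0.09926171],
       [-0.0013741 , -0.27744189,  0.96074144]])}
```

View pics/top0.png

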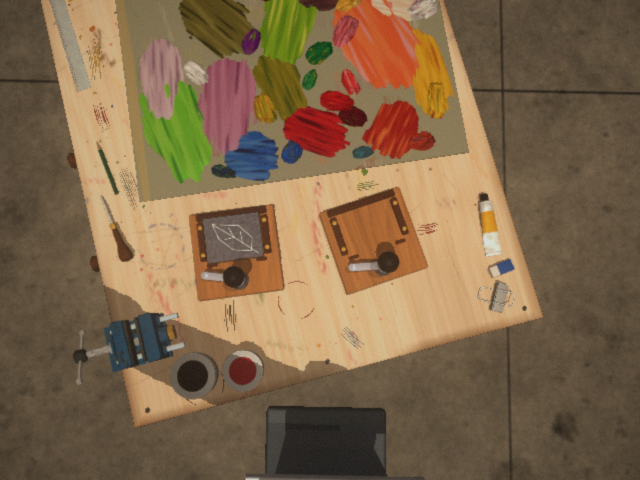

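View pics/side0.png

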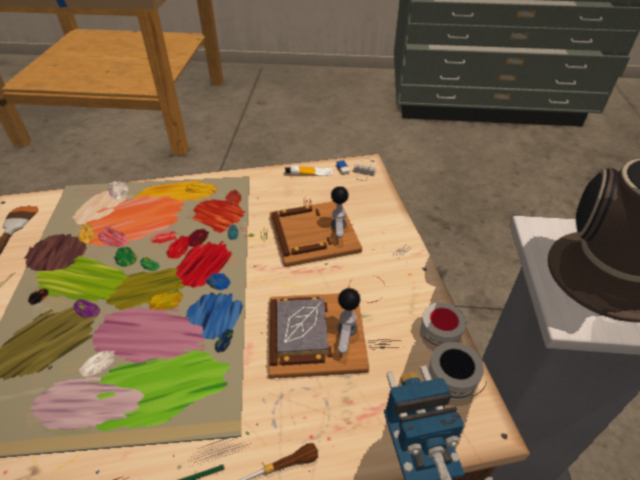

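```bash
cat >h.py <<'E'
import numpy as np
def ray(i,rc,z):
    K=i['K'];r,c=rc
    d=np.array([(c-K[0,2])/K[0,0],-(r-K[1,2])/K[1,1],-1.]);d=np.array(i['orientation'])@d
    p=np.array(i['position']);return p+d*(z-p[2])/d[2]
E
python3 - <<'E'
from cell import bot
from h import ray
import numpy as np,cv2
for n in('top','side'):
    i=bot.camera_info(n)
    for l,z in(('full_ball',92),('block_centre',35),('full_finger',42),('spare_finger',42)):
        for d in bot.masks_of(n,l):
            m=d['mask'];c=np.argwhere(m)
            print(n,l,round(d['conf'],2),np.round(d['location']),m.sum(),np.round(c.mean(0),1),np.round(ray(i,c.mean(0),z),1))
E
```

```text
top full_ball 0.59 [277. 235.] 357 [276.  233.1] [494.4 179.   92. ]
top block_centre 0.92 [235. 232.] 2564 [237.8 232.7] [567.3 190.1  35. ]
top full_finger 0.88 [275. 230.] 527 [276.5 226.6] [497.4 197.2  42. ]
top spare_finger 0.71 [265. 381.] 619 [263.8 377.9] [525.4 -68.   42. ]
side block_centre 0.66 [328. 304.] 2713 [327.5 302. ] [566.7 196.9  35. ]
side full_finger 0.79 [312. 349.] 932 [314.4 347.7] [493.8 169.1  42. ]
side spare_finger 0.91 [208. 341.] 465 [207.2 339.1] [ 524.5 -104.5   42. ]
```

The block is in the left board: its ball is near pixel (277,235) in the top view and (299,349) in the side view. The right board is empty. Next I refine the ball position.

```bash
python3 - <<'E'
from cell import bot
from h import ray
import numpy as np,cv2
for n,(r0,c0) in(('top',(277,235)),('side',(299,349))):
    im=cv2.imread(f'pics/{n}0.png');i=bot.camera_info(n)
    g=im.max(2).astype(int); y,x=np.mgrid[:480,:640]
    m=((g<45)&(np.hypot(y-r0,x-c0)<18)).astype(np.uint8)
    m=cv2.morphologyEx(m,cv2.MORPH_OPEN,np.ones((5,5),np.uint8))
    k,lab,st,ce=cv2.connectedComponentsWithStats(m)
    cs,_=cv2.findContours(m,0,1)
    (cx,cy),rr=cv2.minEnclosingCircle(max(cs,key=len))
    print(n,st[1:],ce[1:],cx,cy,rr,ray(i,(cy,cx),92))
    cv2.imwrite(f'pics/{n}c.png',cv2.resize(im[r0-70:r0+50,c0-80:c0+80],None,fx=5,fy=5))
E
```

```text
Traceback (most recent call last):
ValueError: max() iterable argument is empty
```

```bash
python3 - <<'E'
from cell import bot
from h import ray
import numpy as np,cv2
for n,(r0,c0) in(('top',(277,235)),('side',(299,349))):
    im=cv2.imread(f'pics/{n}0.png');i=bot.camera_info(n)
    g=im.max(2).astype(int); y,x=np.mgrid[:480,:640]
    print(g[r0-14:r0+15:2,c0-16:c0+17:2])
    cv2.imwrite(f'pics/{n}c.png',cv2.resize(im[r0-70:r0+50,c0-80:c0+80],None,fx=5,fy=5))
E
```

```text
[[139 155 156 169 163 156 153 116 104 104  98  98 107 105 104 101 114]
 [156 165 161 170 171 152 139  95  98 106  98 101 105 106 104 102 110]
 [155 161 160 167 147  73  52  51  49  59  82 102 103 108 106 102 106]
 [106 107 137 124  52  49  51  49  48  49  47  65 104 104 105 103 149]
 [100  99  94  55  56  51  50  49  52  51  47  52  90 106 106 123 163]
 [119 116  72  56  51  49  56  55  52  52  48  53  57  78 106 159 165]
 [165 162  77  52  50  53  54  60  55  54  54  52  55  65 101 168 166]
 [172 167  81  53  54  55  61  66  59  55  54  47  53  66  81 158 166]
 [175 175 103  55  53  62  61  64  59  49  56  54  64  82  78 159 164]
 [136 143 109  54  51  51  54  57  57  54  51  55 108  76  89 159 166]
 [167 168 146  78  54  53  54  50  55  52  57  76 103  82  93 172 166]
 [169 169 144 131  91  59  56  56  56  55  75 101  90  87 142 170 169]
 [171 171 163 136 141 141  98  84  66  75  87  86  92 128 176 175 170]
 [172 170 168 155 145 141 145 138 123 109 119 121 156 169 173 170 173]
 [173 171 174 160 159 155 151 156 160 170 169 174 162 167 175 179 175]]
[[228 227 227 227 227 227 226 222 
[... 331 characters left out ...]
166  67  20  23  23  32  43  49  39  30  27 115 225 232 232]
 [180 179 145  39  19  18  22  29  38  48  42  29  23  84 221 231 232]
 [180 179 142  31  17  20  22  29  33  34  30  25  24  67 205 231 232]
 [178 178 146  40  16  20  22  23  27  28  25  22  20  81 214 221 229]
 [184 184 170  70  15  16  16  18  20  21  22  19  20 133 225 228 228]
 [190 189 186 142  43  12  15  17  19  18  16  15  49 174 227 227 228]
 [187 187 186 181 117  33  12  14  16  15  18  49 136 187 224 227 227]
 [184 184 184 183 174 137  54  27  20  35  90 136 176 186 224 228 228]
 [177 177 178 177 162 118  79  71  68  90 160 175 178 183 224 227 228]
 [176 176 175 168 110  77  75  79  78  99 145 166 175 176 203 218 222]]
```

View pics/topc.png

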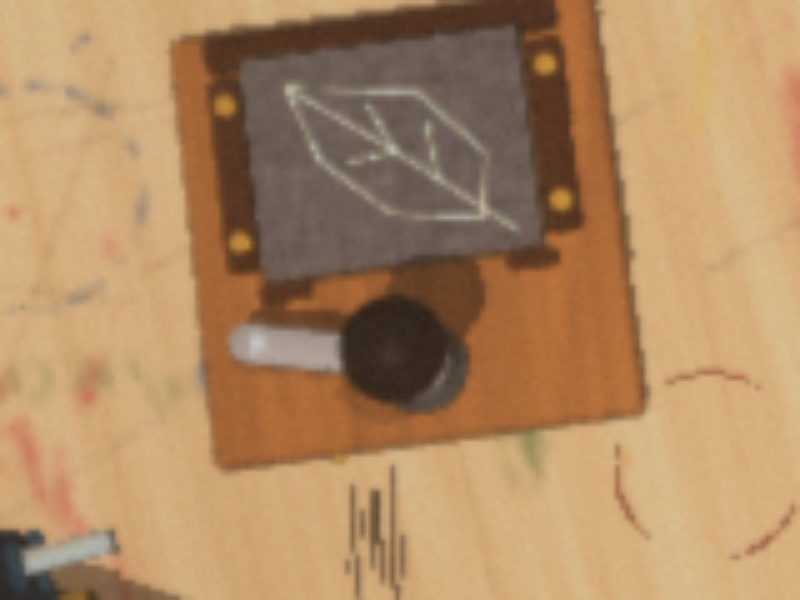

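View pics/sidec.png

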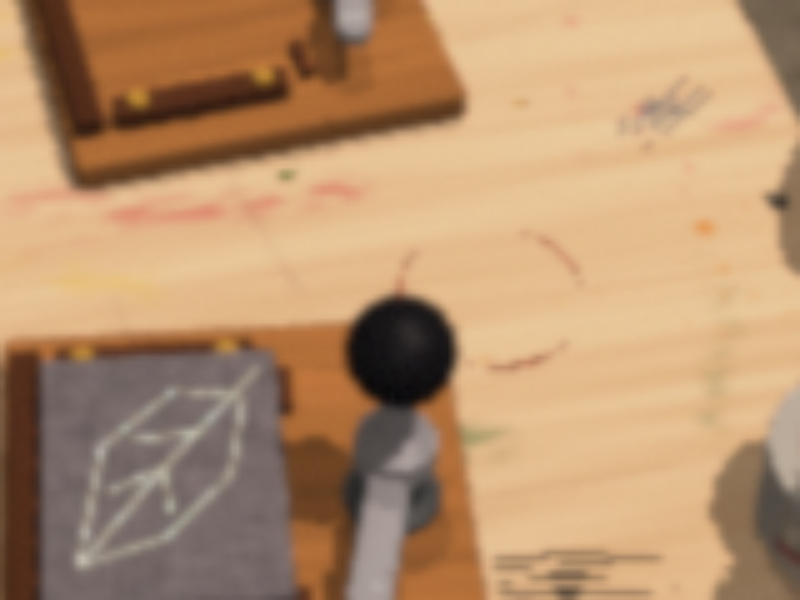

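The crop shows the ball at top (276.8,233.8) and side (299.0,349.4). The finger is parked pointing left, with its tip near top (275.6,203.5).

```bash
python3 - <<'E'
from cell import bot
from h import ray
import numpy as np
t=bot.camera_info('top');s=bot.camera_info('side')
a=ray(t,(276.8,233.8),92);b=ray(s,(299.0,349.4),92);print(a,b)
# triangulate
P=[]
for i,p in((t,a),(s,b)):
    o=np.array(i['position']);d=p-o;d/=np.linalg.norm(d);P.append((o,d))
A=sum(np.eye(3)-np.outer(d,d) for o,d in P);B=sum((np.eye(3)-np.outer(d,d))@o for o,d in P)
print('tri',np.linalg.solve(A,B))
o=lambda x,y:(207+y/5,155+x/5)
c=[ray(t,o(x,y),35) for x,y in((260,280),(545,245),(515,25),(240,60))]
for k in range(4):print(c[k],np.linalg.norm(c[k]-c[k-1]))
m=np.mean(c,0);print('block',m, np.hypot(*(m-a)[:2]),np.degrees(np.arctan2(*(m-a)[1::-1])))
for k in((1,2),(0,3)):d=c[k[1]]-c[k[0]];print(np.degrees(np.arctan2(d[1],d[0])))
for k in((1,0),(2,3)):d=c[k[1]]-c[k[0]];print('L',np.degrees(np.arctan2(d[1],d[0])))
f1=ray(t,o(235,345),44);print('tip',f1,np.degrees(np.arctan2(*(f1-a)[1::-1])),np.hypot(*(f1-a)[:2]))
# spare
c2=ray(t,(262,388),92);print('spare',c2)
print(bot.state()['clock'])
E
```

```text
[493.09410749 177.82330466  92.        ] [492.71729178 177.08412071  92.        ]
tri [492.87455836 177.72625349  92.81578073]
[521.22447021 233.83721699  35.        ] 79.59350710141213
[535.81346044 133.38079389  35.        ] 101.51025355368807
[614.90565372 146.62786104  35.        ] 80.1938889582531
[600.10401522 244.47412217  35.        ] 98.95948322392735
block [568.01189989 189.57999852  35.        ] 75.83465876407277 8.918571884701928
9.508155228345784
7.680006022377622
L 98.2631280813056
L 98.60216554146962
tip [497.24856704 239.94087146  44.        ] 86.17372263169867 62.25633814229002
spare [523.31940297 -79.34188479  92.        ]
0.55
```

Emit:
drive_tool(steps=[[[0,-33,-15,0,0],[0,-33,-15,0,0],[0,-33,-15,0,0],[0,-33,-15,0,0],[0,-33,-15,0,0]]], newtons=45)

```text
clock: 1.05
tool_pos: [314.0, 361.7, 253.5]
eef_rot: [[-0.936, 0.353, 0.0], [0.353, 0.936, 0.0], [-0.0, 0.0, -1.0]]
ft_force: [-1.2, 0.2, -1.0]
finger_gap: 85.6
```

Emit:
drive_tool(steps=[[[0,-33,-15,0,0],[0,-33,-15,0,0],[0,-33,-15,0,0],[0,-33,-15,0,0],[0,-33,-15,0,0]]])

```text
clock: 1.55
tool_pos: [442.0, 233.1, 253.5]
eef_rot: [[-0.936, 0.353, 0.0], [0.353, 0.936, 0.0], [-0.0, 0.0, -1.0]]
ft_force: [0.0, 0.6, 0.9]
finger_gap: 85.4
```

Emit:
drive_tool(steps=[[[0,-33,-17,0,0],[0,-33,-17,0,0],[0,0,0,0,0],[0,0,0,0,0]]])

```text
clock: 1.95
tool_pos: [491.1, 178.6, 253.1]
eef_rot: [[-0.935, 0.355, -0.001], [0.355, 0.935, 0.0], [0.001, -0.0, -1.0]]
ft_force: [0.1, 0.0, -0.1]
finger_gap: 85.2
```

```bash
python3 - <<'E'
from cell import bot
import cv2,numpy as np
from h import ray
s=bot.state();i=bot.camera_info('wrist')
im=bot.capture('wrist');cv2.imwrite('pics/wrist1.png',im)
p=s['tool_pos'];R=np.array(s['eef_rot']);print(s['clock'],s['joints'],p)
print('delta tool',R.T@(np.array([493,177.5,95])-p))
print(i)
# predicted ball px
for b in ([493,177.5,92],):
    q=np.array(i['orientation']).T@(np.array(b)-i['position']);K=i['K'];print(K[0,2]+K[0,0]*q[0]/-q[2],K[1,2]+K[1,1]*q[1]/q[2])
E
```

```text
1.95 [ 1.99752298e+01  6.97358593e+00 -2.56139780e+00  8.04948010e+01
  1.86613401e-02  4.07598897e+01] [491.1458252  178.61681889 253.09645939]
delta tool [ -2.22568676  -0.37151586 158.09517392]
{'K': array([[412.81436593,   0.        , 320.57618934],
       [  0.        , 412.81436593, 244.33858704],
       [  0.        ,   0.        ,   1.        ]]), 'position': array([426.07731507, 203.18675304, 373.95607499]), 'orientation': array([[ 3.55136562e-01, -8.98283669e-01, -2.58774945e-01],
       [ 9.34814431e-01,  3.41244444e-01,  9.83575590e-02],
       [-4.74768850e-05, -2.76836918e-01,  9.60916916e-01]])}
320.2464430049757 231.31329850697819
```

View pics/wrist1.png

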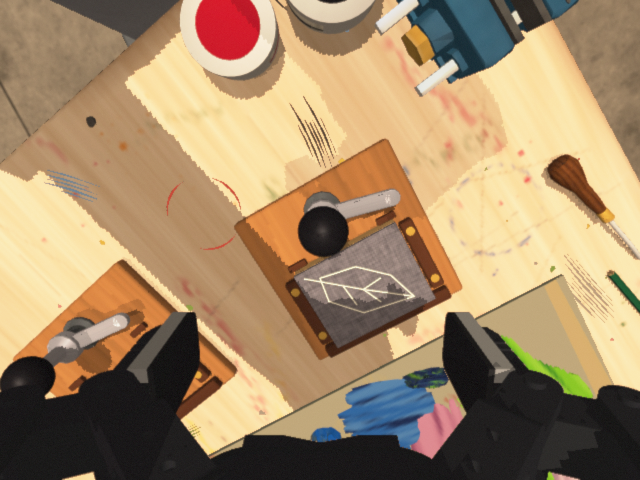

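The ball shows at (323,231) against a predicted (320,231), so the position agrees within 2 mm. I descend now.

Emit:
drive_tool(steps=[[[0,-2,1,20,0],[0,0,0,40,0],[0,0,0,40,0],[0,0,0,35,0],[0,0,0,15,0]]])

```text
clock: 2.5
tool_pos: [490.3, 180.0, 100.0]
eef_rot: [[-0.936, 0.351, -0.004], [0.351, 0.936, -0.001], [0.004, -0.003, -1.0]]
ft_force: [-0.3, 0.0, 0.2]
finger_gap: 85.6
```

Emit:
drive_tool(steps=[[[0,0,0,8,0],[0,0,0,0,0],[0,0,0,0,0]]])

```text
clock: 2.8
tool_pos: [493.4, 180.2, 96.4]
eef_rot: [[-0.936, 0.352, 0.001], [0.352, 0.936, 0.001], [-0.001, 0.001, -1.0]]
ft_force: [0.4, 0.4, 0.5]
finger_gap: 85.3
```

```bash
python3 - <<'E'
from cell import bot
import cv2
for n in('wrist','side'):
    cv2.imwrite(f'pics/{n}2.png',bot.capture(n))
im=cv2.imread('pics/side2.png');cv2.imwrite('pics/side2c.png',cv2.resize(im[180:420,200:520],None,fx=2.5,fy=2.5))
print(bot.state()['tool_pos'])
E
```

```text
[493.85660859 180.01930724  96.75668585]
```

View pics/wrist2.png

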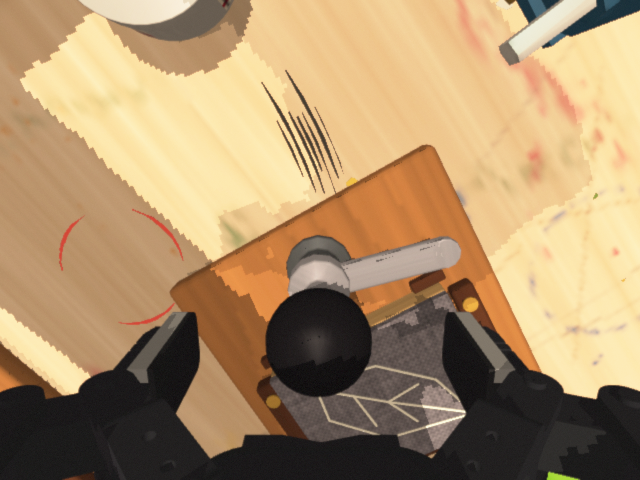

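View pics/side2c.png

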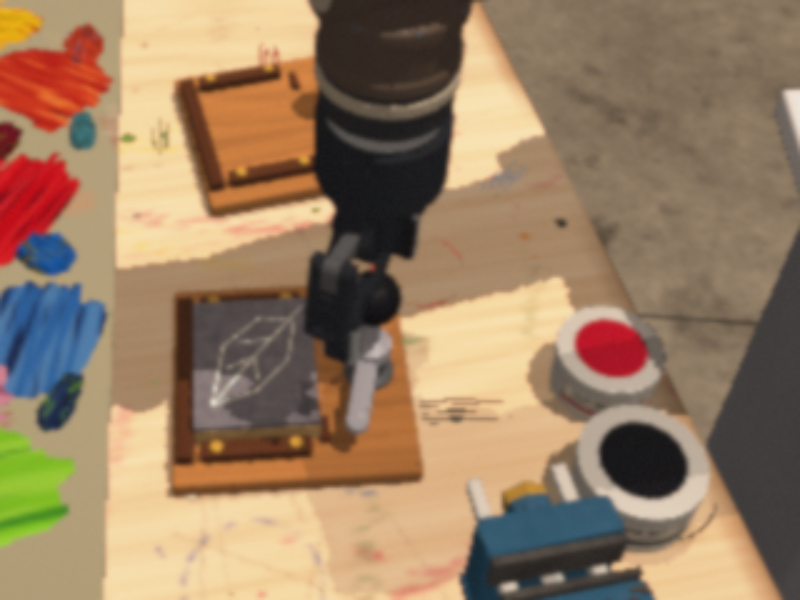

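The ball sits centred between the pads (col 318, jaw mid 320). I lower it slightly and close.

Emit:
drive_tool(steps=[[[0,0,-1,3,0],[100,0,0,0,0],[150,0,0,0,0],[255,0,0,0,0],[255,0,0,0,0]]], newtons=45)

```text
clock: 3.4
tool_pos: [493.2, 179.4, 92.9]
eef_rot: [[-0.936, 0.353, 0.001], [0.353, 0.936, 0.002], [0.0, 0.003, -1.0]]
ft_force: [0.1, 2.9, 2.4]
finger_gap: 34.4
```

Emit:
drive_tool(steps=[[[255,0,0,0,0],[255,0,0,0,0],[255,0,0,0,0]]])

```text
clock: 3.7
tool_pos: [493.2, 179.3, 92.9]
eef_rot: [[-0.936, 0.353, 0.001], [0.353, 0.936, 0.002], [-0.0, 0.002, -1.0]]
ft_force: [-0.5, 5.3, 4.0]
finger_gap: 34.1
```

```bash
python3 - <<'E'
from cell import bot
import cv2
s=bot.state();print(s['tool_pos'],s['ft_force'],s['ft_torque'],s['joints'],s['finger_gap'])
for n in('wrist','side'):
    cv2.imwrite(f'pics/{n}3.png',bot.capture(n))
im=cv2.imread('pics/side3.png');cv2.imwrite('pics/side3c.png',cv2.resize(im[230:380,280:440],None,fx=4,fy=4))
E
```

```text
[493.19882124 179.32142535  92.85916722] [-0.52876903  5.32478073  3.95991593] [ 1.11883091 -0.02688016  0.01117284] [ 19.93890012   9.95402955 -19.47117003  60.48298051   0.08017604
  40.58973794] 34.14612830276227
```

View pics/wrist3.png

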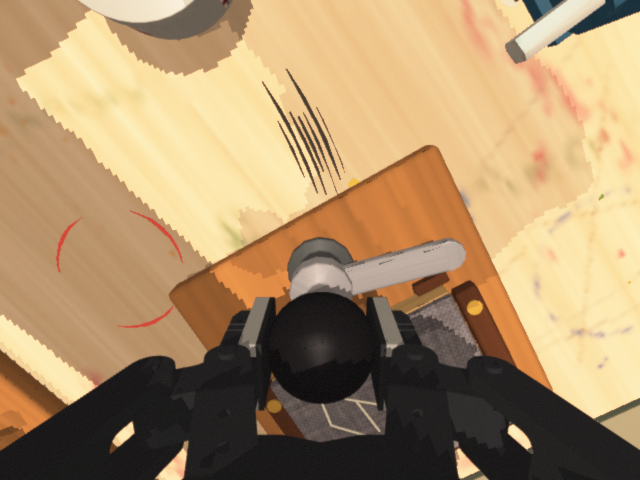

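View pics/side3c.png

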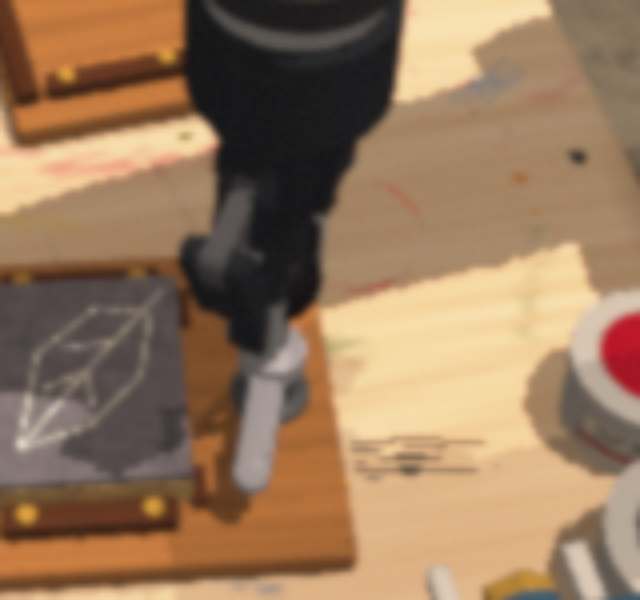

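The grip holds at a 34 mm gap, with the pads across the ball's middle. I start with a first part of the turn.

Emit:
drive_tool(steps=[[[255,0,0,0,0.05],[255,0,0,0,0.08],[255,0,0,0,0.08],[255,0,0,0,0.08],[255,0,0,0,0.01]]])

```text
clock: 4.3
tool_pos: [493.1, 179.2, 92.8]
eef_rot: [[-0.789, 0.614, 0.001], [0.614, 0.789, 0.001], [0.0, 0.002, -1.0]]
ft_force: [-0.6, 5.2, 4.9]
finger_gap: 33.5
```

```bash
python3 - <<'E'
from cell import bot
import cv2
s=bot.state();print(s['clock'],s['tool_pos'],s['ft_force'],s['ft_torque'],s['joints'],s['finger_gap'])
cv2.imwrite(f'pics/wrist4.png',bot.capture('wrist'))
E
```

```text
4.3 [493.1208738  179.1861392   92.82130491] [-0.61097384  5.17814374  4.9418408 ] [ 1.08022038 -0.02345332  0.05128541] [ 1.99383835e+01  9.95278367e+00 -1.94776642e+01  6.04905273e+01
  6.00933115e-02  5.78247753e+01] 33.49625902975844
```

View pics/wrist4.png

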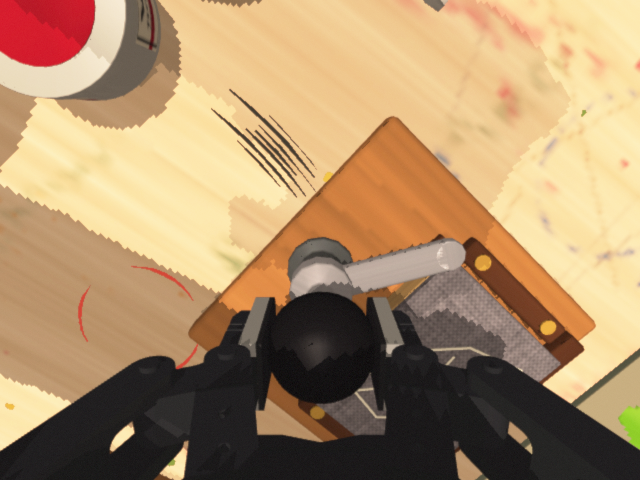

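The finger kept its place in the wrist picture, so it turns with the tool.

Emit:
drive_tool(steps=[[[255,0,0,0,0.08],[255,0,0,0,0.1],[255,0,0,0,0.1],[255,0,0,0,0.1],[255,0,0,0,0.1]]])

```text
clock: 4.85
tool_pos: [493.0, 179.0, 92.8]
eef_rot: [[-0.415, 0.91, 0.001], [0.91, 0.415, 0.001], [0.001, 0.001, -1.0]]
ft_force: [-1.6, 4.1, 4.8]
finger_gap: 33.7
```

Emit:
drive_tool(steps=[[[255,0,0,0,0.1],[255,0,0,0,0.1],[255,0,0,0,0.08],[255,0,0,0,0.05],[255,0,0,0,0]]])

```text
clock: 5.35
tool_pos: [492.8, 179.0, 92.8]
eef_rot: [[-0.1, 0.995, 0.0], [0.995, 0.1, 0.001], [0.001, 0.0, -1.0]]
ft_force: [-2.6, 4.2, 5.6]
finger_gap: 34.0
```

```bash
python3 - <<'E'
from cell import bot
import cv2
s=bot.state();print(s['clock'],s['tool_pos'],s['ft_force'],s['ft_torque'],s['joints'],s['finger_gap'])
cv2.imwrite(f'pics/wrist5.png',bot.capture('wrist'))
E
```

```text
5.35 [492.78150716 178.98776384  92.80167811] [-2.64812947  4.22764161  5.60901943] [ 0.9285663   0.22907113 -0.10886668] [ 1.99367721e+01  9.94395992e+00 -1.94909144e+01  6.05261329e+01
  4.83591780e-02  1.04173620e+02] 33.973893988235574
```

View pics/wrist5.png

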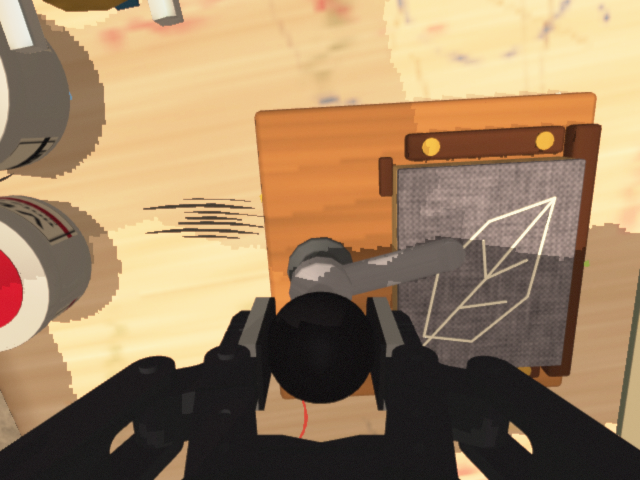

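Emit:
drive_tool(steps=[[[255,0,0,0,0.05],[255,0,0,0,0.05],[255,0,0,0,0.04],[255,0,0,0,0.04],[255,0,0,0,0]]])

```text
clock: 5.9
tool_pos: [492.7, 179.0, 92.8]
eef_rot: [[0.079, 0.997, 0.0], [0.997, -0.079, 0.001], [0.001, 0.0, -1.0]]
ft_force: [-1.7, 5.1, 5.6]
finger_gap: 33.9
```

```bash
python3 - <<'E'
from cell import bot
s=bot.state();print(s['clock'],s['ft_force'],s['ft_torque'],s['joints'][5],s['finger_gap'])
E
```

```text
5.9 [-1.65535625  5.14777467  5.60055869] [0.82714063 0.28344676 0.0014683 ] 114.47159883473158 33.85039630690851
```

Emit:
drive_tool(steps=[[[255,0,0,0,0.03],[255,0,0,0,0.03],[255,0,0,0,0.0]]])

```text
clock: 6.2
tool_pos: [492.7, 179.0, 92.8]
eef_rot: [[0.137, 0.991, 0.0], [0.991, -0.137, 0.001], [0.001, 0.0, -1.0]]
ft_force: [-2.1, 4.6, 6.1]
finger_gap: 34.1
```

```bash
python3 - <<'E'
from cell import bot
import cv2
s=bot.state();print(s['clock'],s['ft_force'],s['ft_torque'],s['joints'][5],s['finger_gap'])
cv2.imwrite(f'pics/wrist6.png',bot.capture('wrist'))
E
```

```text
6.2 [-2.12688911  4.6196326   6.10507606] [0.80130792 0.34853377 0.63330914] 117.8051344787694 34.1312945699343
```

View pics/wrist6.png

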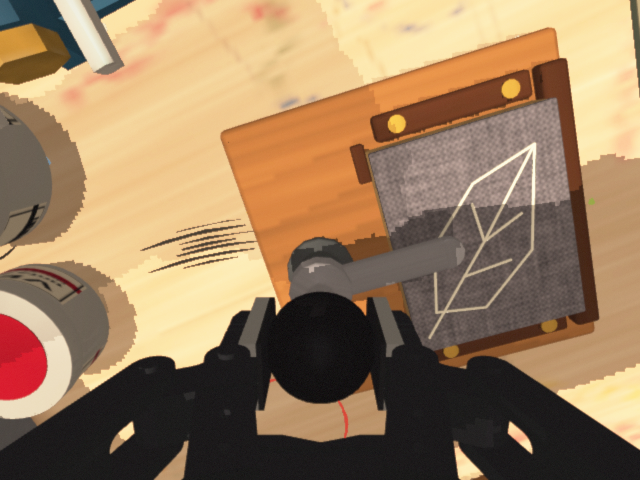

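The torque jumped to 0.63 N m, so the stop is reached, and the finger is parallel to the board's sides. I give a small extra push, then release and rise.

Emit:
drive_tool(steps=[[[255,0,0,0,0.02],[255,0,0,0,0]]])

```text
clock: 6.45
tool_pos: [492.5, 178.3, 92.7]
eef_rot: [[0.158, 0.987, -0.0], [0.987, -0.158, -0.001], [-0.001, 0.0, -1.0]]
ft_force: [-2.2, 1.8, 6.9]
finger_gap: 34.1
```

```bash
python3 - <<'E'
from cell import bot
s=bot.state();print(s['clock'],s['ft_force'],s['ft_torque'],s['joints'][5],s['finger_gap'])
E
```

```text
6.45 [-2.19961448  1.79614616  6.93750744] [ 0.35339561  0.44761591 -0.03961255] 119.02859823475868 34.064762991137215
```

Emit:
drive_tool(steps=[[[150,0,0,0,0],[0,0,0,0,0],[0,0,0,0,0],[0,0,0,0,0],[0,0,0,0,0]]])

```text
clock: 6.95
tool_pos: [492.6, 178.2, 92.0]
eef_rot: [[0.159, 0.987, -0.0], [0.987, -0.159, -0.001], [-0.001, -0.0, -1.0]]
ft_force: [0.3, 0.3, 0.7]
finger_gap: 85.2
```

Emit:
drive_tool(steps=[[[0,0,0,0,0],[0,0,0,-10,0],[0,0,0,-30,0],[0,0,0,-40,0],[0,0,0,-40,0]]])

```text
clock: 7.45
tool_pos: [492.3, 178.3, 214.1]
eef_rot: [[0.159, 0.987, -0.0], [0.987, -0.159, -0.0], [-0.0, -0.0, -1.0]]
ft_force: [0.5, 0.4, 0.5]
finger_gap: 85.6
```

Emit:
drive_tool(steps=[[[0,-45,0,-20,0],[0,-45,0,0,0],[0,-45,0,0,0],[0,-45,0,0,0],[0,0,0,0,0]]])

```text
clock: 7.95
tool_pos: [463.1, -3.2, 233.5]
eef_rot: [[0.165, 0.986, 0.001], [0.986, -0.165, -0.001], [-0.001, 0.001, -1.0]]
ft_force: [0.2, 0.3, 0.8]
finger_gap: 85.5
```

```bash
python3 - <<'E'
from cell import bot
import cv2
print(bot.state()['clock'])
for n in('top','side'):cv2.imwrite(f'pics/{n}7.png',bot.capture(n))
im=cv2.imread('pics/top7.png');cv2.imwrite('pics/top7c.png',cv2.resize(im[190:310,160:320],None,fx=5,fy=5))
im=cv2.imread('pics/side7.png');cv2.imwrite('pics/side7c.png',cv2.resize(im[170:390,230:430],None,fx=2.7,fy=2.7))
E
```

```text
7.95
```

View pics/top7c.png

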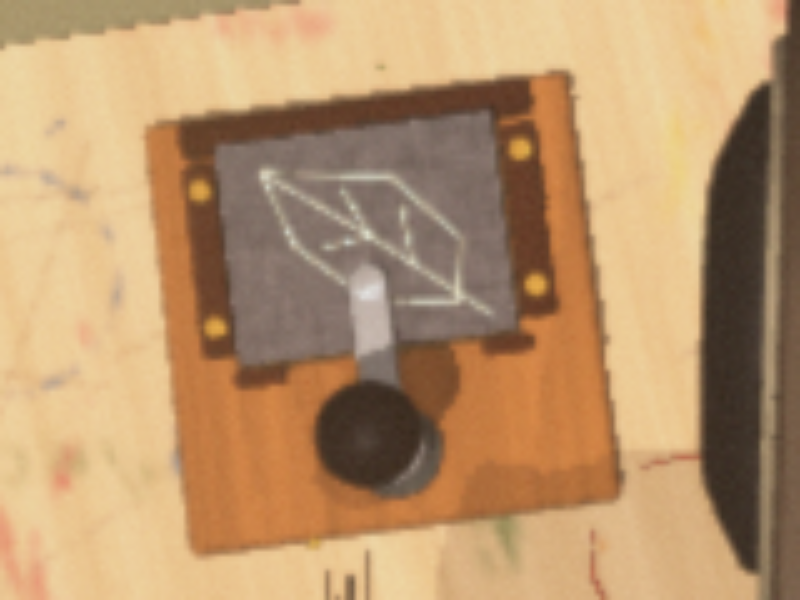

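View pics/side7c.png

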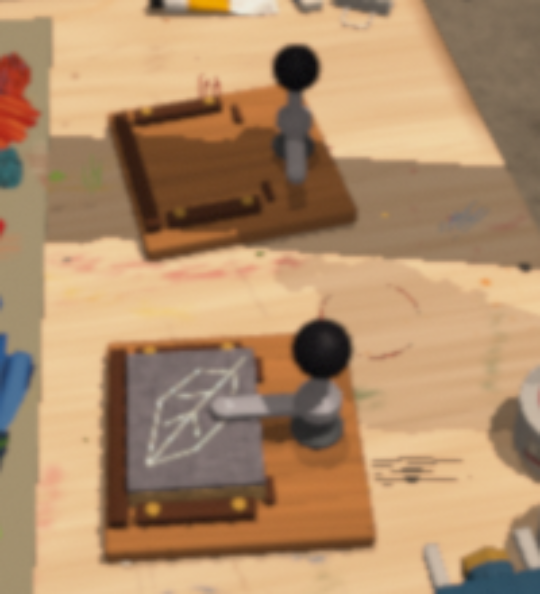

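```bash
python3 - <<'E'
from cell import bot
from h import ray
import numpy as np
t=bot.camera_info('top');o=lambda x,y:(190+y/5,160+x/5)
b=ray(t,o(368,433),92);f=ray(t,o(366,266),44)
c=np.mean([ray(t,o(x,y),35) for x,y in((236,367),(520,330),(490,110),(214,147))],0)
for n,p in(('finger',f),('block',c)):d=p-b;print(n,p,np.degrees(np.arctan2(d[1],d[0])),np.hypot(*d[:2]))
a,e=ray(t,o(190,552),15),ray(t,o(148,125),15);d=e-a;print('board',np.degrees(np.arctan2(d[1],d[0])))
a,e=ray(t,o(620,497),15),ray(t,o(567,73),15);d=e-a;print('board',np.degrees(np.arctan2(d[1],d[0])),b)
E
```

```text
finger [556.32474174 187.60716243  44.        ] 8.532640368189295 63.607352207331324
block [567.65265439 189.56483302  35.        ] 8.727374074274492 75.10078068477293
board 8.255977210382525
board 8.6784040359147 [493.42142761 178.16956075  92.        ]
```

The finger points at 8.5°, the board at 8.5° and the block direction at 8.7°, so it is fully on. The block hasn't moved and the spare finger is still parked.

```bash
python3 -c "
from cell import bot
print(bot.hand_in())"
```

```text
the job is handed in; nothing more can be done
None
```

The job is done and handed in at about 8 s. I gripped the ball knob on the left board, the one with the block, across its widest part at 45 N. I turned it about 77° clockwise until the wrist moment jumped to 0.63 N m at the stop, then let go and moved the arm clear.

**Finger and block:** in the last pictures the finger points at 8.5°, against 8.5° for the board and 8.7° for the direction of the block. The block centre is within about 0.5 mm of where it started.

**Empty board:** its finger still looks parked in the side picture. I judged this by eye only and did not measure its angle.

**Readings that disagreed:** the jaws read about 34 mm on the 36 mm ball. After a last small push at the stop the moment fell back to near zero, probably because the ball slipped in the jaws. The final pictures show the finger did not move back.

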